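# Dock the instrument carriage at the mark

## Robot

A 6-joint arm with a two-finger parallel gripper is mounted at the origin on the work surface. World frame = base frame: x ahead of the robot, y to its left, z up, the work surface at z = 0. Lengths are in m, angles in rad, forces in N, time in s.
With the tool pointing down it reaches from about 0.275 to 0.725 m from the base axis. Payload 5.6 kg.
Tool frame: the origin (TCP) lies between the finger pads; the fingertips stand 19 mm ahead of it and the grasp point (between the pads) is the TCP (ctrl.nose_length is the z of the fingertips in the tool frame, in m); z points along the fingers, y is the line along which they close (so a half turn about z gives the same grasp; the last joint's range is limited). The gripper opens to 85 mm and grips with 20 to 120 N. Pads are 22 mm wide; open, the fingers measure 114 mm over their backs; the gripper's body (76 mm by 85 mm) begins 54 mm behind the grasp point. The pads swing forward as they close: fully open they stand 13 mm farther back than shut.
Start: joints at [1.421, 0.255, 0.108, 0, -1.424, -0.285], TCP at [0.232, 0.499, 0.25] pointing down, gripper open.
Joint ranges: [-2.95, 2.95], [-1.21, 1.97], [-1.09, 1.5], [-2.87, 1.71], [-2.94, -0.07], [-3.05, 3.05]. Speed limits (rad/s): [2.57, 2.57, 3.14, 3.14, 3.14, 3.14].

## Interface

Orientations are given as a unit quaternion [x, y, z, w].
In Python, from bench import ctrl gives the robot as it stands. The module is installed in compiled form; this text tells all that it offers.
- The arm moves only by the tool arm_command, never from a script. Its argument "plan" is text: rows parted by semicolons, each of 5 numbers parted by spaces: the shift along the tool's x, y, z in mm, then the turn about the tool's z in rad, then the finger opening in mm, from 0 to 85.4. A call has 1 to 12 rows; each row shifts and turns the commanded pose from where the row before left it, along the tool's axes as they then stand; what a row does not reach is not made up. A row lasts 1/12 s, in which the tool goes at most 41.7 mm and 7.16 degrees, less where a joint would pass 70% of its speed; a pose out of reach is approached as far as the arm can. A call with a gripper value outside its range is refused whole. The fingers move at their own pace and stop on an object; "newtons" is the grip in N (left out, the last holds). Time passes only in rows, so rows that do not move let the fingers close. It gives the time, the measured TCP pose, the force, the opening and the grip force at its end, in the units of the state.
- ctrl.sense(): the state, without advancing time (a new reading comes with each control period).
- ctrl.camera(name): name is "side" or "top" or "wrist"; returns the picture (420x560x3 uint8, red, green, blue); there is no depth.
- ctrl.camera_info(name): a dict with "vfov" (degrees; the focal length in pixels is half the picture's height over the tangent of half this angle, whatever the lens; pixels are square), "cx", "cy" (the principal point, pixels), "R" (3x3) and "t" (3): a world point X has camera coordinates R X + t; the wrist camera has in their place "tool_from_camera" (4x4, takes a point from camera to tool coordinates, whose origin is the TCP and whose axes are the flange's). Camera axes: x right, y down, z forward; pixel columns grow to the right and rows downward; lengths in m; the calibration is good to about 2 mm. A picture is of the moment at which its call begins: read the wrist's pose just before it. camera_info takes no time and is no camera call.
- ctrl.sign_off(): hands the job in; it is judged then, once.
Trained networks look in the newest picture that a camera, given by its name, has taken for a name from the list of things; names that differ only in an ending like _2 or _b are one class to them, and where a whole thing is asked for, a point or a joint stands for the part that bears it (a point fixed in the world has none). Each returns a list of dicts, best first, with "p" (0 to 1); they miss things now and then, are a little off and sometimes report something else, mostly with a low value. They report only what shows in the picture. A call takes as long as a camera call.
- ctrl.search_frame(camera, label): "bbox" ([left, top, right, bottom] in pixels, round what is visible of it).
The state is a dict: "t": time; "joint_positions": joint angles; "qvel": joint speeds; "joint_torque": joint torques, N m; "ee_pos": TCP position; "orientation": TCP orientation; "ft_force": force on the tool from outside, world axes, zero at the start; "moment": the same for the moment, N m; "width": finger opening in m; "finger_force": force on a finger pad.
Only numpy, scipy, OpenCV 4.12 (cv2) and the standard library are available. Lean on these libraries where they do the work, as an engineer would, in place of code of your own. Each camera call takes 0.05 s, during which the arm holds its last target. There are 200 camera calls.

## Task

In the sterile-supply room, bring the free-running instrument carriage along its track until its yellow pointer stands level with the red mark flag, at rest, then take the gripper away and leave it standing there. Move and brake it only by pressing with the fingers on its two sprung orange buffers from the well between them: never touch the blue hoods, deck or tray, never squash a buffer fully home, and never let the carriage run into the docking stop. Leave the tape roll and the beaker where they are.

Things in the scene. Friction and masses are not known exactly. Their poses are not given: they have to be found in the camera images.
- track: Fixed straight track: grey base plate 340 x 990 mm with two aluminium rails. Origin on the table top, under the middle of the line along which the well travels. y axis: direction of travel towards the docking stop (grey block with two red bumpers at y = +430 mm); x square to it, away from the robot; z up. Level, yaw at most about 0.1 rad.
- carriage (a joint): Travel along the track's +y, in m: the well's centre is at track y = value - 0.200, x = 0. From 0 (rear stop) to 0.400 (carriage strikes the docking stop). The carriage weighs nominally 4.0 kg in all (hidden, 3.0 to 5.3) and rolls almost freely: friction nominally 0.015 N plus 0.1 N per m/s, so left alone it coasts a long way.
- well (a point): Centre of the well, on the deck's upper face, 80 mm above the table. The well is the open space between the two buffer faces: 200 mm along the track, 120 mm across, open above. Beyond it (70 mm and more in track x) is the instrument tray, top 110 mm above the table. Axes as the track's.
- tray: Rigid upper part of the carriage, not to be touched, 460 mm along the track: aluminium deck 260 mm wide, top 80 mm above the table; two blue hoods, 162 to 230 mm either side of the well's centre, top 148 mm; steel tray with red, green, blue and yellow pieces; yellow pointer. Origin at table level under the well's centre, axes as the track's.
- buffer_dock (a joint): Compression in m (0 released, 0.060 fully home) of the orange sprung buffer with black face on the docking-stop side of the well. Face 100 mm wide, 85 to 137 mm above the table, 100 mm from the well's centre when released. Spring 25 N/m, no preload, damping 0.3 N s/m, head 0.15 kg; it throws the carriage back. Pressing it drives the carriage towards the stop.
- buffer_rear (a joint): The same buffer on the other side of the well, its face 100 mm from the centre on the side away from the docking stop; compression in m, 0 to 0.060, giving way away from the docking stop. Spring 25 N/m. Pressing it brakes the carriage or drives it back.
- pointer (a point): Tip of the yellow pointer (36 x 18 x 6 mm) on the far side of the carriage, 223 mm in track x and 0 mm in track y from the well's centre, 78 mm above the table.
- mark: The red mark flag, 75 mm high with a 16 mm wide red tip towards the carriage, fixed on the track's far edge (track x = 232 mm). Origin at the middle of its foot, 12 mm above the table; axes as the track's. The pointer is level with it when both have the same track y. It stands 50 to 170 mm short of where the carriage strikes the docking stop.
- tape_roll: Bystander: roll of paper tape, 90 mm across, 24 mm high; origin at its underside.
- beaker: Bystander: blue beaker, 72 mm across, 85 mm high; origin at its underside.

How it is judged:
On the way:
1. the carriage stands with its pointer within 12 mm of the mark, at rest (below 15 mm/s), for 1.5 s (y of pointer in the frame of mark between -0.012 and 0.012 m and velocity of joint carriage between -0.015 and 0.015 m/s), for 1.5 s.
At the end, for the whole second after the job is handed in: The carriage's pointer is within 12 mm of the mark flag along the track and the carriage is at rest (below 8 mm/s), untouched by the robot (y of pointer in the frame of mark between -0.012 and 0.012 m and velocity of joint carriage between -0.008 and 0.008 m/s and contact force between the fingers and tray below 0.1 N).
It fails at once if the carriage strikes the docking stop (value of joint carriage above 0.397 m).
It fails at once if a buffer is squashed fully home (over 58 of its 60 mm) (value of joint any of buffer_dock, buffer_rear above 0.058 m).
It fails at once if the robot touches the hoods, deck, tray or pointer of the carriage (over 1 N) (contact force between any of the fingers, the arm and tray above 1 N).
It fails at once if a bystander is moved by more than 30 mm (distance of any of tape_roll, beaker from where it was at the start of the episode above 0.03 m).
It also fails if it takes over 32 s, if anything falls off the work surface, if the arm or the gripper's body presses on something with over 40 N, if the wrist force passes 120 N, or if a joint passes its speed limit or range.

## Working session

There is one attempt and no reset: what is moved stays moved. The work goes in short steps, Python scripts to look and compute and a tool call to move; the robot and the scene stay as the last step left them, time stands still between calls to the robot, and variables do not carry over. Pictures are saved under pics/ and viewed, at most 10 in all, crops included, and the job is handed in when it is done.

Besides the shell and the picture viewer there is one more tool, called by a JSON object that holds its "name" and its "arguments". arm_command: Moves the arm, as the interface text tells. Its arguments: {"type":"object","properties":{"plan":{"type":"string"},"newtons":{"type":"number"}},"required":["plan"]}

```bash
mkdir -p pics; cat > h.py <<'E'
import numpy as np,cv2
from bench import ctrl
def cam(n):
    i=ctrl.camera_info(n); f=210/np.tan(np.radians(i['vfov'])/2)
    return f,i['cx'],i['cy'],np.array(i['R']),np.array(i['t'])
def ray(n,u,v,z):
    f,cx,cy,R,t=cam(n); d=R.T@np.array([(u-cx)/f,(v-cy)/f,1]); c=-R.T@t
    return c+d*(z-c[2])/d[2]
def proj(n,X):
    f,cx,cy,R,t=cam(n); p=R@np.asarray(X)+t
    return f*p[0]/p[2]+cx,f*p[1]/p[2]+cy
E
python3 - <<'E'
from h import *
s=ctrl.sense(); print(s['t'],s['ee_pos'],s['orientation'],s['ft_force'],s['width'])
for n in('top','side'):
    im=ctrl.camera(n); cv2.imwrite(f'pics/{n}0.png',im[:,:,::-1])
    print(n,cam(n))
    for l in ('pointer','mark','buffer_dock','buffer_rear','track','tray','tape_roll','beaker'):
        print(l,[(np.round(d['bbox'],1).tolist(),round(d['p'],2)) for d in ctrl.search_frame(n,l)[:2]])
print(ctrl.sense()['t'])
E
```

```text
0.0 [0.23143211 0.49842057 0.24939404] [ 9.76454929e-01 -2.15719376e-01 -1.68916102e-04  9.45079225e-04] [ 0.67547528  0.418876   -0.34786306] 0.08536081525705938
top (np.float64(407.3843524155815), 278.2927790199633, 214.70155693100264, array([[-0.11007037, -0.99392319,  0.00110228],
       [-0.96504963,  0.10660731, -0.23940361],
       [ 0.23783129, -0.027415  , -0.97091951]]), array([0.04760255, 0.54657083, 0.88818489]))
pointer [([203.7, 126.6, 425.1, 269.9], 0.84)]
mark [([221.0, 129.2, 233.1, 152.4], 0.44)]
buffer_dock [([237.8, 200.1, 275.7, 250.3], 0.95), ([203.3, 124.1, 426.8, 262.8], 0.66)]
buffer_rear [([351.7, 176.5, 395.9, 231.9], 0.58)]
track [([45.9, 107.1, 461.0, 309.8], 0.83), ([221.3, 131.7, 234.7, 151.5], 0.61)]
tray [([205.7, 128.1, 427.1, 267.4], 0.69)]
tape_roll [([136.6, 312.3, 181.0, 354.6], 0.86)]
beaker [([394.4, 289.8, 434.2, 322.8], 0.7)]
side (np.float64(424.0012467013059), 274.2480054547352, 205.6360906455809, array([[-0.99097714, -0.13320479, -0.01485939],
       [-0.09394055,  0.7693581 , -0.63187284],
       [ 0.09560068, -0.62477564, -0.77492962]]), array([0.53360116, 0.10009195, 0.87631441]))
pointer [([177.4, 82.6, 319.2, 266.6], 0.65)]
mark [([157.0, 228.4, 169.2, 255.8], 0.93)]
buffer_dock [([259.4, 190.2, 315.2, 214.1], 0.58)]
buffer_rear [([262.5, 102.7, 309.0, 139.8], 0.93)]
track [([122.0, 82.8, 333.2, 420.0], 0.63)]
tray [([176.4, 87.0, 320.7, 270.2], 0.8)]
tape_roll [([354.6, 346.2, 409.0, 407.7], 0.77)]
beaker [([363.9, 110.5, 398.6, 154.8], 0.74), ([263.7, 102.0, 310.4, 140.7], 0.72)]
0.9
```

View pics/top0.png

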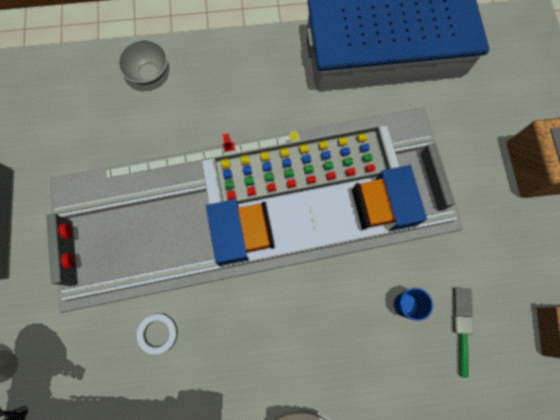

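View pics/side0.png

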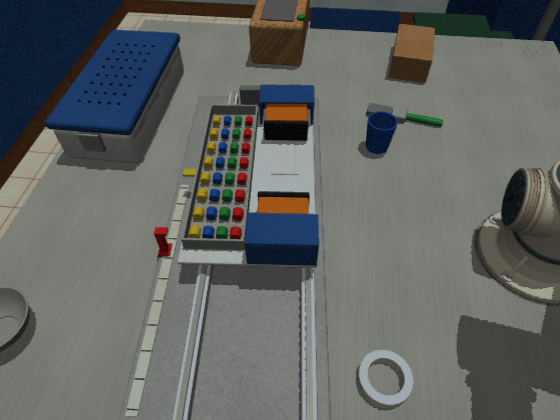

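```bash
cat >> h.py <<'E'
def blob(im,kind,win):
    a=im.astype(int); r,g,b=a[...,0],a[...,1],a[...,2]
    m=(r>1.6*g)&(r>1.6*b)&(r>70) if kind=='red' else (r>1.6*b)&(g>1.4*b)&(r>80)&(g>0.75*r)
    x0,y0,x1,y1=win; v,u=np.nonzero(m[y0:y1,x0:x1]); return u+x0,v+y0
E
python3 - <<'E'
from h import *
T=cv2.imread('pics/top0.png')[:,:,::-1]; S=cv2.imread('pics/side0.png')[:,:,::-1]
for n,im,k,w in(('top',T,'yel',(285,125,305,142)),('top',T,'red',(215,125,240,160)),('side',S,'yel',(178,164,198,182)),('side',S,'red',(150,222,175,262)),('top',T,'red',(50,215,82,275))):
    u,v=blob(im,k,w); print(n,k,len(u),u.min(),u.max(),v.min(),v.max(),u.mean().round(1),v.mean().round(1), ray(n,u.mean(),v.mean(),.078 if k=='yel' else .05).round(4))
c=np.ascontiguousarray(T[100:315,40:470]); cv2.imwrite('pics/t1.png',cv2.resize(c,None,fx=1.85,fy=1.85,interpolation=cv2.INTER_CUBIC)[:,:,::-1])
# plate corners
for c in((50,180),(60,310),(425,108),(462,230)): print(ray('top',*c,.012).round(3))
E
```

```text
top yel 68 290 297 131 140 293.6 135.8 [ 0.7379 -0.0711  0.078 ]
top red 142 223 234 133 151 227.7 142.8 [0.7499 0.0918 0.05  ]
side yel 92 183 196 169 176 189.1 172.1 [ 0.7358 -0.072   0.078 ]
side red 189 154 171 227 256 162.7 239.8 [0.7516 0.092  0.05  ]
top red 247 58 70 223 268 63.9 245.9 [0.533  0.4935 0.05  ]
[0.715 0.55  0.012]
[0.389 0.52  0.012]
[ 0.809 -0.433  0.012]
[ 0.474 -0.459  0.012]
```

View pics/t1.png

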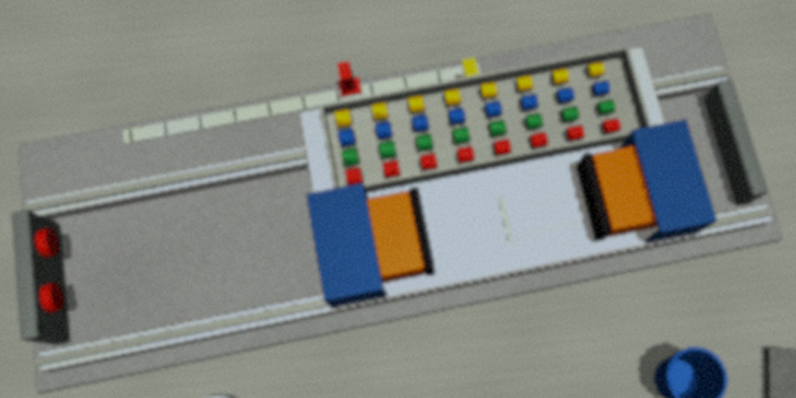

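The views agree. The top picture has the carriage mid-left with the docking stop at far left, the pointer at (294,136) and the flag at (228,143). That puts the flag about 161 mm further along the track, with yaw about 0.09 rad and the well centre near (0.533, -0.09). I'll move in with the fingers shut and tool x along the track.

{"name": "arm_command", "arguments": {"plan": "32 25 0 0.116 0; 34 21 0 0.116 0; 36 17 0 0.116 0; 38 12 0 0.116 0; 39 8 0 0.116 0; 40 3 0 0.116 0; 40 -1 0 0.116 0; 40 -6 0 0.116 0; 39 -11 0 0.118 0; 37 -15 0 0 0; 37 -15 0 0 0; 37 -15 0 0 0"}}

```text
t: 1.9
ee_pos: [0.4514, 0.0689, 0.2507]
orientation: [0.738, -0.674, 0.0, -0.0]
ft_force: [1.1, 1.2, 0.2]
width: 0.0003
finger_force: 0.0
```

```bash
cat >> h.py <<'E'
from scipy.spatial.transform import Rotation as Ro
yaw=0.09; tx=np.array([np.cos(yaw),np.sin(yaw)]); ty=np.array([-np.sin(yaw),np.cos(yaw)])
M=np.array([0.7508,0.0919])  # mark
def look(n='top',k=0):
    im=ctrl.camera(n); s=ctrl.sense()
    cv2.imwrite(f'pics/last_{n}.png',im[:,:,::-1])
    a=im.astype(int); r,g,b=a[...,0],a[...,1],a[...,2]
    if n=='top': win=(200,105,320,165)
    else: win=(130,150,200,330)
    u,v=blob(im,'yel',win); P=np.array([ray(n,x,y,.078)[:2] for x,y in zip(u,v)])
    ok=np.zeros(0,bool)
    if len(P):
        X=(P-M)@tx; ok=(X>-0.05)&(X<-0.003)
    if ok.sum()<15: print(n,'pointer hidden',ok.sum()); return None
    e=((P[ok].mean(0)-M)@ty)
    print(n,'t',round(s['t'],3),'pointer-mark mm',round(e*1000,1),'n',ok.sum(),'x',round(X[ok].mean()*1000,1)); return s['t'],e
def tool(e=None):
    s=ctrl.sense(); p=np.array(s['ee_pos']); R=Ro.from_quat(s['orientation']).as_matrix()
    print('tcp',p.round(4),'toolx ang',round(np.arctan2(R[1,0],R[0,0]),3),'tilt',R[:,2].round(3),'w',round(s['width'],3),'F',np.round(s['ft_force'],2),'t',s['t'])
    if e is not None:
        W=M+ty*e-tx*0.232; d=W-p[:2]
        print('well',W.round(4),'tool rel well: x %.1f y %.1f mm'%(-d@tx*1000,-d@ty*1000),'tool-axes shift to centre', (R[:2,:2].T@d*1000).round(1))
E
python3 - <<'E'
from h import *
r=look('top'); r2=look('side'); tool(r[1] if r else r2[1])
print('centre ticks', ray('top',313,219,.08).round(4))
E
```

```text
top t 1.95 pointer-mark mm -161.1 n 67 x -27.3
side t 2.0 pointer-mark mm -161.5 n 94 x -29.7
tcp [0.4524 0.0664 0.2502] toolx ang -1.487 tilt [ 0.    -0.001 -1.   ] w 0.0 F [ 0.57  0.32 -0.8 ] t 2.0
well [ 0.5342 -0.0894] tool rel well: x -67.5 y 162.5 mm tool-axes shift to centre [162.  -68.6]
centre ticks [ 0.5262 -0.0907  0.08  ]
```

{"name": "arm_command", "arguments": {"plan": "34 -23 10 0 0; 34 -23 15 0 0; 34 -22 20 0 0; 0 0 40 0 0; 0 0 40 0 0; 0 0 6 0 0; 0 0 0 0 0"}}

```text
t: 2.58
ee_pos: [0.5226, -0.0204, 0.1197]
orientation: [0.738, -0.675, -0.002, 0.003]
ft_force: [0.1, -0.8, 1.4]
width: 0.0001
finger_force: 0.0
```

```bash
python3 - <<'E'
from h import *
r=look('top'); r2=look('side'); tool((r or r2)[1])
E
```

```text
top pointer hidden 0
side t 2.683 pointer-mark mm -161.3 n 95 x -29.7
tcp [ 0.5257 -0.0198  0.124 ] toolx ang -1.479 tilt [ 0.003 -0.001 -1.   ] w 0.0 F [0.16 0.46 0.98] t 2.6833
well [ 0.5342 -0.0896] tool rel well: x -2.2 y 70.3 mm tool-axes shift to centre [70.3 -2.1]
```

View pics/last_side.png

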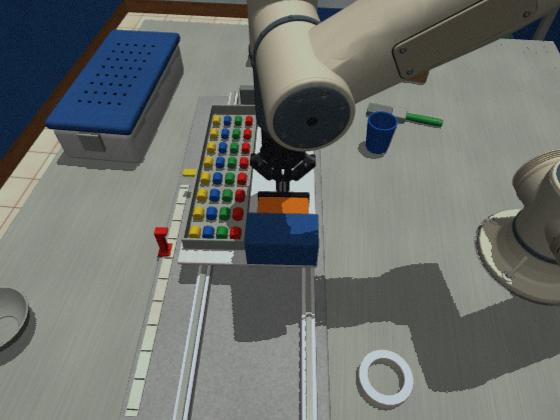

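{"name": "arm_command", "arguments": {"plan": "-16 0 0 0 0; -2.5 0 0 0 0; -2.5 0 0 0 0; -2.5 0 0 0 0; -2.5 0 0 0 0; -2.5 0 0 0 0; -2.5 0 0 0 0; -2.5 0 0 0 0; -2.5 0 0 0 0; -2.5 0 0 0 0; -2.5 0 0 0 0; -2.5 0 0 0 0"}}

```text
t: 3.68
ee_pos: [0.5203, 0.0233, 0.1216]
orientation: [0.738, -0.675, -0.0, 0.0]
ft_force: [-0.8, -0.5, 0.1]
width: -0.0001
finger_force: 0.1
```

```bash
python3 - <<'E'
from h import *
r2=look('side'); tool(r2[1])
E
```

```text
side t 3.733 pointer-mark mm -148.4 n 100 x -29.4
tcp [0.5203 0.0236 0.1216] toolx ang -1.481 tilt [-0.  0. -1.] w 0.0 F [-0.8   0.19 -0.28] t 3.7333
well [ 0.5331 -0.0768] tool rel well: x -3.7 y 101.2 mm tool-axes shift to centre [101.2  -3.6]
```

{"name": "arm_command", "arguments": {"plan": "-2.5 0 0 0 0; -2.5 0 0 0 0; -2.5 0 0 0 0; -2.5 0 0 0 0; -2.5 0 0 0 0; -2.5 0 0 0 0"}}

```text
t: 4.23
ee_pos: [0.5191, 0.0383, 0.1217]
orientation: [0.738, -0.675, -0.0, -0.0]
ft_force: [0.5, -0.8, 0.2]
width: -0.0001
finger_force: 0.0
```

```bash
python3 - <<'E'
from h import *
r2=look('side'); tool(r2[1])
E
```

```text
side t 4.283 pointer-mark mm -121.3 n 110 x -29.6
tcp [0.5191 0.0386 0.1217] toolx ang -1.481 tilt [ 0.  0. -1.] w -0.0 F [0.24 0.29 0.28] t 4.2833
well [ 0.5306 -0.0497] tool rel well: x -3.6 y 89.0 mm tool-axes shift to centre [89.  -3.6]
```

{"name": "arm_command", "arguments": {"plan": "20 -1 0 0 0; 20 -1 0 0 0; 20 -1 0 0 0; 20 -1 0 0 0; 20 0 0 0 0; 0 0 0 0 0"}}

```text
t: 4.78
ee_pos: [0.5321, -0.0637, 0.1216]
orientation: [0.737, -0.675, 0.0, 0.0]
ft_force: [-0.3, 0.4, 1.2]
width: 0.0
finger_force: 0.0
```

```bash
python3 - <<'E'
from h import *
r=look('side'); r2=look('side'); tool(r2[1])
E
```

```text
side t 4.833 pointer-mark mm -93.8 n 110 x -29.9
side t 4.883 pointer-mark mm -91.6 n 105 x -29.7
tcp [ 0.532  -0.0616  0.1216] toolx ang -1.482 tilt [-0.  0. -1.] w -0.0 F [-1.16 -0.29 -0.07] t 4.8833
well [ 0.528  -0.0202] tool rel well: x 0.3 y -41.7 mm tool-axes shift to centre [-41.7   0.3]
```

{"name": "arm_command", "arguments": {"plan": "0 0 0 0 0; 0 0 0 0 0; 0 0 0 0 0; 0 0 0 0 0; 0 0 0 0 0; 0 0 0 0 0; 0 0 0 0 0"}}

```text
t: 5.47
ee_pos: [0.532, -0.0611, 0.1217]
orientation: [0.738, -0.674, 0.0, 0.0]
ft_force: [0.0, 0.3, -0.7]
width: -0.0003
finger_force: 0.0
```

```bash
python3 - <<'E'
from h import *
r2=look('side'); tool(r2[1])
E
```

```text
side t 5.517 pointer-mark mm -60.8 n 122 x -30.1
tcp [ 0.532  -0.0611  0.1217] toolx ang -1.481 tilt [ 0. -0. -1.] w -0.0 F [ 0.29  0.67 -0.26] t 5.5167
well [0.5252 0.0105] tool rel well: x 0.4 y -72.0 mm tool-axes shift to centre [-72.    0.4]
```

{"name": "arm_command", "arguments": {"plan": "-2 0 0 0 0; -2 0 0 0 0; -2 0 0 0 0; -2 0 0 0 0; -2 0 0 0 0; -2 0 0 0 0; -2 0 0 0 0; -2 0 0 0 0; -2 0 0 0 0; -2 0 0 0 0; -2 0 0 0 0; -2 0 0 0 0"}}

```text
t: 6.52
ee_pos: [0.5299, -0.0371, 0.1217]
orientation: [0.738, -0.675, 0.0, -0.0]
ft_force: [-0.6, 1.0, -0.6]
width: -0.0002
finger_force: 0.1
```

```bash
python3 - <<'E'
from h import *
r2=look('side'); tool(r2[1])
E
```

```text
side t 6.567 pointer-mark mm -14.8 n 126 x -30.4
tcp [ 0.5298 -0.0368  0.1217] toolx ang -1.481 tilt [ 0.  0. -1.] w 0.0 F [-0.21  1.04 -0.76] t 6.5667
well [0.5211 0.0563] tool rel well: x 0.4 y -93.5 mm tool-axes shift to centre [-93.5   0.4]
```

{"name": "arm_command", "arguments": {"plan": "-1.8 0 0 0 0; -1.8 0 0 0 0; -1.8 0 0 0 0; -1.8 0 0 0 0; -1.8 0 0 0 0; -1.8 0 0 0 0"}}

```text
t: 7.07
ee_pos: [0.5289, -0.0264, 0.1217]
orientation: [0.738, -0.675, -0.0, 0.0]
ft_force: [-0.1, 1.2, 0.3]
width: -0.0003
finger_force: 0.1
```

```bash
python3 - <<'E'
from h import *
r2=look('side'); tool(r2[1])
E
```

```text
side t 7.117 pointer-mark mm -1.3 n 139 x -30.1
tcp [ 0.5288 -0.0262  0.1217] toolx ang -1.481 tilt [-0.  0. -1.] w 0.0 F [0.02 0.23 0.22] t 7.1167
well [0.5199 0.0697] tool rel well: x 0.3 y -96.3 mm tool-axes shift to centre [-96.3   0.3]
```

{"name": "arm_command", "arguments": {"plan": "-1.8 0 0 0 0; -1.8 0 0 0 0; -1.8 0 0 0 0; -1.8 0 0 0 0"}}

```text
t: 7.45
ee_pos: [0.5282, -0.0192, 0.1217]
orientation: [0.738, -0.675, 0.0, 0.0]
ft_force: [-0.4, 1.1, -0.0]
width: 0.0001
finger_force: 0.0
```

```bash
python3 - <<'E'
from h import *
r2=look('side'); tool(r2[1])
E
```

```text
side t 7.5 pointer-mark mm 0.1 n 132 x -30.1
tcp [ 0.5282 -0.019   0.1217] toolx ang -1.481 tilt [ 0.  0. -1.] w 0.0 F [0.37 1.76 0.09] t 7.5
well [0.5197 0.0711] tool rel well: x 0.4 y -90.5 mm tool-axes shift to centre [-90.5   0.4]
```

{"name": "arm_command", "arguments": {"plan": "-10 0 0 0 0; -20 0 0 0 0; -30 0 0 0 0; -30 0 0 0 0; 0 0 0 0 0; 0 0 0 0 0"}}

```text
t: 8.0
ee_pos: [0.52, 0.0719, 0.1217]
orientation: [0.739, -0.674, 0.0, -0.0]
ft_force: [0.1, 0.4, -0.7]
width: -0.0001
finger_force: 0.0
```

```bash
python3 - <<'E'
from h import *
r2=look('side'); tool(r2[1])
E
```

```text
side t 8.05 pointer-mark mm -0.2 n 129 x -30.0
tcp [0.52   0.0709 0.1217] toolx ang -1.479 tilt [-0. -0. -1.] w -0.0 F [ 0.11 -0.69  0.14] t 8.05
well [0.5198 0.0708] tool rel well: x 0.3 y 0.1 mm tool-axes shift to centre [0.1 0.3]
```

{"name": "arm_command", "arguments": {"plan": "0 0 -10 0 0; 0 0 -20 0 0; 0 0 -30 0 0; 0 0 -30 0 0; 0 0 -30 0 0; 0 0 -20 0 0; 0 0 0 0 0; 0 0 0 0 0; 0 0 0 0 0; 0 0 0 0 0; 0 0 0 0 0; 0 0 0 0 0"}}

```text
t: 9.05
ee_pos: [0.5199, 0.07, 0.2609]
orientation: [0.738, -0.675, -0.0, 0.001]
ft_force: [-1.0, -0.0, 0.6]
width: 0.0002
finger_force: 0.0
```

```bash
python3 - <<'E'
from h import *
r2=look('side'); look('top'); tool(r2[1])
E
```

```text
side t 9.1 pointer-mark mm -0.2 n 129 x -30.0
top pointer hidden 0
tcp [0.52   0.0702 0.2612] toolx ang -1.481 tilt [-0.001 -0.    -1.   ] w 0.0 F [-0.28  0.1   0.6 ] t 9.15
well [0.5198 0.0708] tool rel well: x 0.2 y -0.7 mm tool-axes shift to centre [-0.7  0.2]
```

{"name": "arm_command", "arguments": {"plan": "0 0 0 0 0; 0 0 0 0 0; 0 0 0 0 0; 0 0 0 0 0; 0 0 0 0 0; 0 0 0 0 0; 0 0 0 0 0; 0 0 0 0 0; 0 0 0 0 0; 0 0 0 0 0; 0 0 0 0 0; 0 0 0 0 0"}}

```text
t: 10.15
ee_pos: [0.5202, 0.0702, 0.2617]
orientation: [0.738, -0.675, 0.0, 0.0]
ft_force: [-0.3, -0.2, 0.0]
width: 0.0001
finger_force: 0.0
```

```bash
python3 - <<'E'
from h import *
r2=look('side')
E
```

```text
side t 10.2 pointer-mark mm -0.3 n 128 x -29.9
```

View pics/last_side.png

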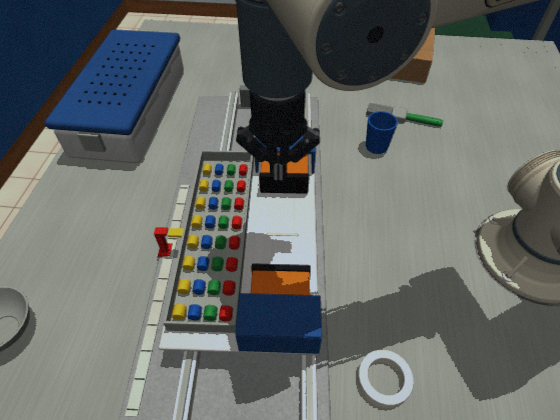

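The side picture shows the pointer at (175,232) level with the flag tip at (161,232). The carriage is at rest, the gripper is clear above it, and the tape roll and beaker haven't moved.

```bash
python3 -c "
from bench import ctrl
print(ctrl.sign_off())"
```

```text
the job is handed in; nothing more can be done
None
```

Job handed in: by the side camera, the pointer stands about 0.3 mm from the mark, with the carriage at rest and the gripper clear above it, at about 10 s of the 32 s allowed; the hand-in call returned no verdict.

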